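Find a handwheel's heavy side and hold it down

TASK

The sewing machine's handwheel on the balancing stand has a hidden heavy side: find it by spinning the wheel by hand. Its bearing drags, so it stops well short of hanging true: turn the top of the wheel over to the robot's left and let go so that it rolls back by itself, then do the same from the right, and judge from where it stops each time. Then turn the heavy side straight down, to within about ten degrees, and finish while still holding the wheel firmly and still by its rim, so that a counterweight can be fitted; leave the other things on the bench where they are.

Things in the scene. Friction and masses are not known exactly. Their poses are not given: they have to be found in the camera images.
- stand: Balancing stand, fixed to the bench: dark steel base plate 130 mm (x) by 150 mm (y), 14 mm thick, and one post 26 by 36 mm, 110 mm high, on the robot's side, centred 45 mm behind the wheel's middle plane; bearing boss of radius 17 mm on top of it. Origin under the centre of the wheel, on the bench. x: along the axle, away from the robot (within 0.35 rad of world x); y: left; z: up.
- axle (a point): Centre of the wheel, on the axle, 100 mm above the bench; axes as the stand's. The wheel turns here without end. The bearing's drag is dry and steady, hardly any other damping. The wheel stays put when its heavy side is within about 0.85 to 1.05 rad of straight down, or of straight up; from in between it rolls down by itself at some 1 rad/s and stops within a second, still 0.1 to 1 rad short.
- rim_top (a point): Highest point of the wheel's rim, 70 mm above the axle, middle of its width; does not turn. The wheel is a plain grey steel disc, 140 mm across, 24 mm thick over its flat rim, no openings, steel hub of radius 20 mm standing 8 mm proud each side; about 0.75 kg. The upper rim is clear all round and can be pinched across its thickness, 20 mm deep.
- stud (a point): The wheel's only mark: a brass stud 18 mm across, seen on both faces, 38 mm from the axle; this point turns with the wheel, in its middle plane. The heavy side is a slug hidden inside, at an angle from the stud that differs every time. Its pull is at most about 0.12 N m; the bearing's drag is 0.75 to 0.87 of that. At the start the heavy side rests below, up to 0.7 rad off straight down.
- mallet: Bystander, to be left alone: mallet lying down, 210 mm long, white head 48 mm across; origin on the bench under its middle.
- glue: Bystander: white glue bottle, 64 mm across, 170 mm high; origin under its centre.
- spool: Bystander: wooden spool standing left of the stand, 44 mm across, 58 mm high; origin under its centre.
- oil: Bystander: small brass oil can standing right of the stand, 36 mm across, 62 mm high; origin under its centre.
- cup: Bystander: dark wooden cup, 80 mm across, 90 mm high; origin under its centre.
- tub: Bystander: low white jar, 60 mm across, 45 mm high; origin under its centre.
Not all that is in view belongs to the job. Of the things like the stand, leave any that is red; of the rest the larger one is meant.

How it is judged:
On the way, in this order (a step that is already met when the one before it is completed fails the run):
1. turned over to the left and let go, the wheel rolls back by itself, its top moving to the right, with nothing touching it (velocity of joint core above 0.3 rad/s and contact force between wheel and the arm below 0.05 N and contact force between wheel and the fingers below 0.05 N), for 0.05 s.
2. turned over to the right and let go, the wheel rolls back by itself, its top moving to the left, with nothing touching it (velocity of joint core below -0.3 rad/s and contact force between wheel and the arm below 0.05 N and contact force between wheel and the fingers below 0.05 N), for 0.05 s.
At the end, for the whole second after the job is handed in: The heavy side is within 12 degrees of straight down, the wheel is still (under 0.15 rad/s), and the fingers still hold it by the rim with more than 3 N (angle between core's own z axis and vertical below 0.21 rad and contact force between wheel and the fingers above 3 N and angular speed of wheel below 0.15 rad/s); the arm keeps its last pose, push and grip.
It fails at once if a bystander (mallet, glue, spool, oil can, cup, tub) is moved more than 25 mm from where it stood (distance of any of mallet, glue, spool, oil, cup, tub from where it was at the start of the episode above 0.025 m).
It also fails if it takes over 72 s, if anything falls off the work surface, if the arm or the gripper's body presses on something with over 40 N, if the wrist force passes 120 N, or if a joint passes its speed limit or range.

ROBOT

A 7-joint arm with a two-finger parallel gripper is mounted at the origin on the work surface. World frame = base frame: x ahead of the robot, y to its left, z up, the work surface at z = 0. Lengths are in m, angles in rad, forces in N, time in s.
With the tool pointing down it reaches from about 0.35 to 0.9 m from the base axis. Payload 8.1 kg.
Tool frame: the origin (TCP) lies at the very end of the fingers, on their centre line; the grasp point (between the pads) lies 19 mm behind it; z points along the fingers, y is the line along which they close (so a half turn about z gives the same grasp; the last joint's range is limited). The gripper opens to 92 mm and grips with 3 to 60 N. Pads are 19 mm wide; open, the fingers measure 130 mm over their backs; the gripper's body (75 mm by 190 mm) begins 47 mm behind the grasp point.
Start: joints at [1.134, 0.434, 0.025, 1.573, -0.012, 1.134, -0.075], TCP at [0.205, -0.591, 0.227] pointing down, gripper open.
Joint ranges: [-2.62, 2.62], [-0.44, 2.09], [-1.27, 1.32], [0.08, 2.57], [-1.32, 4.46], [0.12, 2], [-2.74, 2.74]. Speed limits (rad/s): [2.22, 2.22, 3.01, 3.01, 3.14, 3.14, 3.14].

INTERFACE

Orientations are given as a rotation vector (axis times angle).
In Python, from cell import arm gives the robot as it stands.
- The arm moves only by the tool drive_tool, never from a script. Its argument "targets" is a list of rows, each a list of 7 numbers: the turn, a rotation vector about the world's x, y, z in units of 5 degrees (1.0 is 5 degrees), then the shift along the world's x, y, z in units of 40 mm (1.0 is 40 mm), then the opening, from 0 (shut) to 1 (fully open). In form: [[wx, wy, wz, dx, dy, dz, fingers], ...]. A call has 1 to 5 rows; each row is the pose to reach, as a shift and turn from the pose commanded when the call began; what a row does not reach only later rows make up. A row lasts 1/10 s, in which the tool goes at most 50 mm and 8.59 degrees, less where a joint would pass 70% of its speed; a pose out of reach is approached as far as the arm can. A call with a gripper value outside its range is refused whole. The fingers move at their own pace and stop on an object; "force" is the grip in N (left out, the last holds). Time passes only in rows, so rows that repeat a pose let the fingers close. It gives the time, the measured TCP pose, the force, the opening and the grip force at its end, in the units of the state.
- arm.observe(): the state, without advancing time (a new reading comes with each control period).
- arm.get_image(name): name is "side" or "top" or "wrist"; returns a dict with "pixels" (420x560x3 uint8, red, green, blue), "intrinsics" (3x3 intrinsics, pixels), "k1" (the pictures are not rectified: a ray, as slopes to the right and down, at radius r is drawn at 1 + k1 r^2 times it, then the intrinsics apply), "rvec" (rotation vector, rad) and "tvec" (3), from world to camera coordinates, as OpenCV has them; the wrist camera has in their place "mount" (4x4, takes a point from camera to tool coordinates, whose origin is the TCP and whose axes are the flange's). Camera axes: x right, y down, z forward; pixel columns grow to the right and rows downward; lengths in m; the calibration is good to about 2 mm. A picture is of the moment at which its call begins: read the wrist's pose just before it. There is no depth.
- arm.sign_off(): hands the job in; it is judged then, once.
The state is a dict: "clock": time; "joints": joint angles; "dq": joint speeds; "joint_efforts": joint torques, N m; "position": TCP position; "ee_rot": TCP orientation; "force": force on the tool from outside, world axes, zero at the start; "ft_torque": the same for the moment, N m; "width": opening from 0.0 (shut) to 1.0 (fully open); "gripper_force": force on a finger pad.
Only numpy, scipy, OpenCV 4.12 (cv2) and the standard library are available. Lean on these libraries where they do the work, as an engineer would, in place of code of your own. Each camera call takes 0.05 s, during which the arm holds its last target. There are 200 camera calls.

## Working session

There is one attempt and no reset: what is moved stays moved. The work goes in short steps, Python scripts to look and compute and a tool call to move; the robot and the scene stay as the last step left them, time stands still between calls to the robot, and variables do not carry over. Pictures are saved under pics/ and viewed, at most 10 in all, crops included, and the job is handed in when it is done.

Besides the shell and the picture viewer there is one more tool, called after "Request:" as a command line: name --pt "numbers of a row" for each row, then --argument value for the rest. drive_tool: Moves the arm, as the interface text tells. Its arguments: {"type":"object","properties":{"targets":{"type":"array"},"force":{"type":"number"}},"required":["targets"]}

```bash
mkdir -p pics; ls
cat > h.py <<'E'
import numpy as np, cv2
from scipy.spatial.transform import Rotation as R
from cell import arm
def save(n,f,crop=None,s=1):
    o=arm.observe(); d=arm.get_image(n); np.savez('pics/'+f+'.npz',pos=o['position'],rot=o['ee_rot'],**d)
    show(d['pixels'],f,crop,s); return d
def show(p,f,crop=None,s=1):
    if crop: p=p[crop[1]:crop[3],crop[0]:crop[2]]
    p=cv2.resize(p,None,fx=s,fy=s,interpolation=cv2.INTER_CUBIC); cv2.imwrite('pics/'+f+'.png',cv2.cvtColor(p,cv2.COLOR_RGB2BGR))
def cam(d):
    if 'rvec' in d:
        Rc=R.from_rotvec(d['rvec']).as_matrix(); return Rc.T,-Rc.T@d['tvec']
    Rt=R.from_rotvec(d['rot']).as_matrix(); M=d['mount']; return Rt@M[:3,:3],Rt@M[:3,3]+d['pos']
def ray(d,u,v):
    K=d['intrinsics'];k=float(d['k1']);p=np.array([(u-K[0,2])/K[0,0],(v-K[1,2])/K[1,1]]);q=p.copy()
    for _ in range(20): q=p/(1+k*(q@q))
    A,c=cam(d); r=A@np.array([q[0],q[1],1]); return c,r/np.linalg.norm(r)
def proj(d,P):
    A,c=cam(d);q=A.T@(np.array(P)-c);q=q[:2]/q[2];q=q*(1+float(d['k1'])*(q@q));K=d['intrinsics'];return K[0,0]*q[0]+K[0,2],K[1,1]*q[1]+K[1,2]
def tri(*dv):
    A=0;b=0
    for d,u,v in dv:
        c,r=ray(d,u,v);P=np.eye(3)-np.outer(r,r);A=A+P;b=b+P@c
    return np.linalg.solve(A,b)
def onz(d,u,v,z):
    c,r=ray(d,u,v);return c+r*(z-c[2])/r[2]
def ld(f): return dict(np.load('pics/'+f+'.npz'))
E
python3 - <<'E'
from h import *
a=save('side','s0');b=save('top','t0')
p=np.hstack([a['pixels'],b['pixels']]);show(p,'st0',None,800/1120)
print(arm.observe()); print(cam(a),cam(b))
E
```

```text
pics
{'clock': 0.1, 'joints': array([ 1.13438387,  0.43514208,  0.02497938,  1.57397933, -0.01159769,
        1.13399149, -0.07511762]), 'dq': array([-0.00138856, -0.00180942, -0.00124621, -0.00291053, -0.00035801,
        0.00268711, -0.00016974]), 'joint_efforts': array([ 3.70534908e-03, -6.69131184e+01,  9.88331437e-01, -3.15146828e+01,
       -6.04687748e-02,  3.74237169e-02,  5.72162298e-05]), 'position': array([ 0.2045822 , -0.59010099,  0.22604084]), 'ee_rot': array([-3.09664903e+00, -5.21558589e-01,  5.58391709e-04]), 'force': array([0.27882967, 0.60083641, 0.6815321 ]), 'ft_torque': array([-0.00893576,  0.003705  , -0.01262294]), 'gripper_force': 0.0, 'width': 0.99972265022943}
(array([[-0.73270658, -0.53322964,  0.42285603],
       [-0.68039262,  0.56083729, -0.47172812],
       [ 0.01438599, -0.63334642, -0.77373468]]), array([-0.017663  ,  0.56080309,  1.00236661])) (array([[-0.02822809, -0.99805001,  0.05567182],
       [-0.99936524,  0.02696679, -0.02327883],
       [ 0.02173215, -0.0562936 , -0.99817771]]), array([0.39567038, 0.01441686, 1.42155151]))
```

View pics/st0.png

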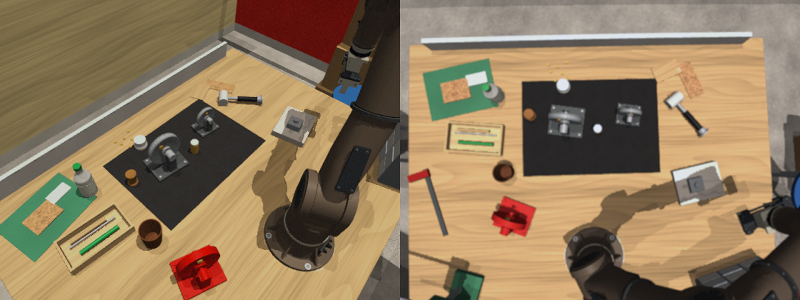

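Stand candidates (half-size montage): red at side (198,270); larger grey at (165,155); small grey at (205,120). The larger grey one fits, since it isn't red and is the bigger of the rest. I'll confirm it in a crop.

Run:
```python
from h import *
a=ld('s0')['pixels'];b=ld('t0')['pixels']
A=cv2.resize(a[160:280,165:325],None,fx=2.5*1,fy=2.5,interpolation=2);B=cv2.resize(b[100:220,170:330],None,fx=2.5,fy=2.5,interpolation=2)
show(np.hstack([A,B]),'st1')
```

```text
(no output)
```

View pics/st1.png

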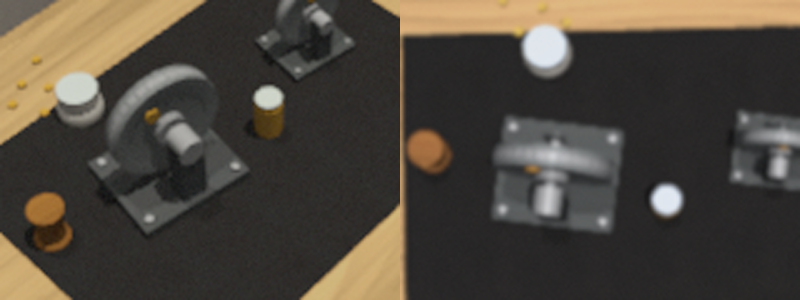

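The larger grey wheel is confirmed. In the crop the stud shows at side (152,116), plate screws at top (112,126), (213,137), (202,222), (102,213), and at side (102,161), (150,218), (235,166).

Run:
```python
from h import *
a=ld('s0');b=ld('t0')
S=lambda x,y:(165+x/2.5,160+y/2.5)
T=lambda x,y:(170+x/2.5,100+y/2.5)
tp=[T(112,126),T(213,137),T(202,222),T(102,213)]
P=[onz(b,*t,.016) for t in tp]; print(np.round(P,4)); 
c=np.mean(P,0);print('c',c)
for i,s in ((0,None),):pass
# side screws: far-left(102,161)? far-right hidden; match
sp=[S(102,161),S(150,218),S(235,166)]
print(np.round([onz(a,*s,.016) for s in sp],4))
print('tri',[np.round(tri((a,*s),(b,*tp[i])),4) for s,i in zip(sp,[0,3,2])])
yaw=np.arctan2(*( (P[0]+P[1]-P[2]-P[3])[[1,0]]));print('yaw',yaw, 'yaw2',np.arctan2(*((P[0]+P[3]-P[1]-P[2])[[1,0]]))-np.pi/2)
ax=np.array([np.cos(yaw),np.sin(yaw),0]);ly=np.array([-ax[1],ax[0],0])
o=c.copy();o[2]=.1
def ang(d,u,v,off):
    cc,r=ray(d,u,v);q=cc+r*(((o+ax*off)-cc)@ax)/(r@ax)-o;return q@ly,q[2],np.arctan2(q@ly,q[2])
print('stud',ang(a,*S(152,116),-.012))
for n,d,f in (('s',a,(165,160)),('t',b,(170,100))):
  print(n,[np.round((np.array(proj(d,o+ax*k+np.array([0,0,.07])))-f)*2.5) for k in (-.012,0,.012)],np.round((np.array(proj(d,o-ax*.02))-f)*2.5))
for n,uv in (('spool',T(30,148)),('oil',T(267,200)),('tub',T(147,50))): print(n,onz(b,*uv,.05))
```

```text
[[0.6465 0.1601 0.016 ]
 [0.6295 0.0348 0.016 ]
 [0.5236 0.0511 0.016 ]
 [0.5381 0.1747 0.016 ]]
c [0.58441189 0.10517075 0.016     ]
[[0.646  0.1555 0.016 ]
 [0.5422 0.1715 0.016 ]
 [0.5238 0.0499 0.016 ]]
tri [array([0.6444, 0.1584, 0.0206]), array([0.5377, 0.1742, 0.0233]), array([0.5232, 0.0509, 0.0176])]
yaw -0.14343064924637544 yaw2 -0.1256730054164379
stud (np.float64(0.017829427276536778), np.float64(0.03296432702531657), np.float64(0.49580687663153156))
s [array([163.,  86.]), array([156.,  80.]), array([150.,  74.])] [172. 131.]
t [array([147., 167.]), array([148., 156.]), array([149., 145.])] [150. 182.]
spool [0.6160463  0.25636851 0.05      ]
oil [ 0.54519914 -0.02918923  0.05      ]
tub [0.73299325 0.11205917 0.05      ]
```

Request:
drive_tool --pt "0 0 0.6 0.47 0.87 0.2 1" --pt "0 0 1.2 0.95 1.74 0.3 1" --pt "0 0 1.8 1.42 2.61 0.46 1" --pt "0 0 2.5 1.9 3.48 0.46 1" --pt "0 0 3.16 2.37 4.35 0.46 1"

```text
clock: 0.6
position: [0.3001, -0.4149, 0.2451]
ee_rot: [2.996, 0.946, -0.0]
force: [1.3, -0.0, 0.1]
width: 1.0
gripper_force: 0.0
```

Request:
drive_tool --pt "0 0 0.6 0.47 0.87 0.2 1" --pt "0 0 1.2 0.95 1.74 0.3 1" --pt "0 0 1.8 1.42 2.61 0.46 1" --pt "0 0 2.5 1.9 3.48 0.46 1" --pt "0 0 3.16 2.37 4.35 0.46 1"

```text
clock: 1.1
position: [0.3948, -0.241, 0.2636]
ee_rot: [2.837, 1.349, 0.0]
force: [0.5, -0.2, -0.1]
width: 1.0
gripper_force: 0.0
```

Request:
drive_tool --pt "0 0 0.6 0.47 0.87 0.2 1" --pt "0 0 1.2 0.95 1.74 0.3 1" --pt "0 0 1.8 1.42 2.61 0.46 1" --pt "0 0 2.5 1.9 3.48 0.46 1" --pt "0 0 3.16 2.37 4.35 0.46 1"

```text
clock: 1.6
position: [0.4896, -0.0671, 0.282]
ee_rot: [2.625, 1.726, 0.0]
force: [1.0, -0.2, 0.4]
width: 0.998
gripper_force: 0.0
```

Request:
drive_tool --pt "0 0 0.6 0.47 0.87 0.2 1" --pt "0 0 1.2 0.95 1.74 0.3 1" --pt "0 0 1.8 1.42 2.61 0.46 1" --pt "0 0 2.5 1.9 3.48 0.46 1" --pt "0 0 3.16 2.37 4.35 0.46 1"

```text
clock: 2.1
position: [0.5845, 0.1068, 0.3002]
ee_rot: [2.363, 2.07, -0.0]
force: [0.6, -1.0, 0.3]
width: 1.001
gripper_force: 0.0
```

Run:
```python
from h import *
a=save('wrist','w1');b=save('side','s1',(165,100,325,280),2.5)
show(np.hstack([a['pixels'],cv2.resize(b['pixels'][160:280,165:325],(560,420))]),'ws1',None,800/1120)
o=arm.observe();print(o['clock'],o['position'],R.from_rotvec(o['ee_rot']).as_matrix().round(3),o['joints'].round(2))
```

```text
2.2 [0.58444916 0.1114269  0.29953942] [[ 0.125  0.992 -0.001]
 [ 0.992 -0.125  0.004]
 [ 0.003 -0.001 -1.   ]] [ 0.11  0.4  -0.56  1.5   0.21  1.3  -0.59]
```

View pics/ws1.png

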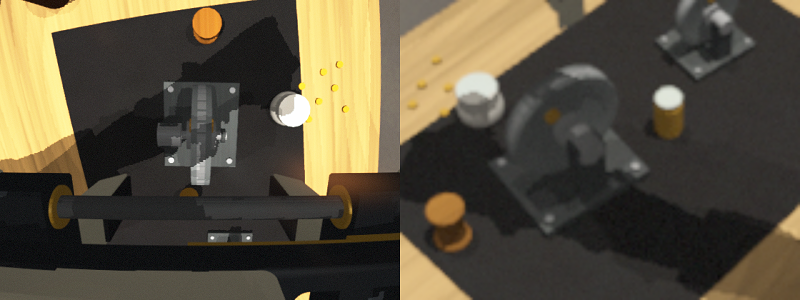

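Run:
```python
from h import *
w=ld('w1');b=ld('t0');k=1.4
P=[onz(w,u*k,v*k,.016) for u,v in [(170,90),(233,90),(236,161),(170,161)]]
print(np.round(P,4),np.mean(P,0).round(4))
T=lambda x,y:(170+x/2.5,100+y/2.5)
# order: wrist top = left ; right = far
for i,t in zip(range(4),[T(102,213),T(112,126),T(213,137),T(202,222)]):
    u,v=[(170,90),(233,90),(236,161),(170,161)][i]; print(np.round(tri((w,u*k,v*k),(b,*t)),4))
print('rim ends',[onz(w,u*k,v*k,z).round(4) for u,v,z in [(190,87,.1),(212,87,.1),(191,184,.1),(211,184,.1)]])
for yaw in (-.12,-.14):
  ax=np.array([np.cos(yaw),np.sin(yaw),0])
  for c in ([.584,.105,.17],):
    print([ (np.array(proj(w,np.array(c)+ax*s))/k).round(1) for s in (-.012,.012)],np.array(proj(w,[c[0],c[1],.1]))/k)
```

```text
[[0.5413 0.1717 0.016 ]
 [0.6466 0.1577 0.016 ]
 [0.6392 0.0328 0.016 ]
 [0.5214 0.0485 0.016 ]] [0.5871 0.1027 0.016 ]
[0.5396 0.1735 0.01  ]
[0.6443 0.1584 0.0306]
[0.6344 0.0339 0.016 ]
[0.5228 0.0509 0.0246]
rim ends [array([0.5787, 0.1723, 0.1   ]), array([0.6084, 0.1683, 0.1   ]), array([0.5603, 0.0327, 0.1   ]), array([0.5899, 0.0287, 0.1   ])]
[array([190. , 146.2]), array([210.8, 146. ])] [200.3634226  134.64948934]
[array([190., 146.]), array([210.8, 146.2])] [200.3634226  134.64948934]
```

Request:
drive_tool --pt "1.6 -0.2 0 -0.05 -0.4 -0.3 1" --pt "3.2 -0.42 0 -0.1 -0.8 -0.7 1" --pt "4.8 -0.64 0 -0.16 -1.3 -1.3 1" --pt "6.4 -0.85 0 -0.22 -1.7 -1.9 1" --pt "7.93 -1.06 0 -0.27 -2.12 -2.53 1"

```text
clock: 2.7
position: [0.5735, 0.0185, 0.1993]
ee_rot: [-1.952, -1.703, -0.717]
force: [1.2, -0.8, -1.0]
width: 1.0
gripper_force: 0.0
```

Request:
drive_tool --pt "0 0 0 0 0 0 1" --pt "0 0 0 0 0 0 1" --pt "0 0 0 0 0 0 1"

```text
clock: 3.0
position: [0.5733, 0.0217, 0.2]
ee_rot: [-1.95, -1.707, -0.709]
force: [0.0, -0.1, 0.6]
width: 1.0
gripper_force: 0.0
```

```bash
cat >> h.py <<'E'
O=np.array([.5842,.103,.1]);yaw=-.132;AX=np.array([np.cos(yaw),np.sin(yaw),0]);LY=np.array([-AX[1],AX[0],0])
def polar():
    o=arm.observe();M=R.from_rotvec(o['ee_rot']).as_matrix();q=o['position']-O;z=-M[:,2]
    print('t',o['clock'],'axial %.4f r %.4f psi %.3f tilt %.3f tiltax %.3f yax %.3f'%(q@AX,np.hypot(q@LY,q[2]),np.arctan2(q@LY,q[2]),np.arctan2(z@LY,z[2]),z@AX,M[:,1]@LY),'F',np.round(o['force'],1),'w',round(o['width'],3),'g',round(o['gripper_force'],1),'j',o['joints'].round(2))
def studang(d,u,v,off=-.012):
    c,r=ray(d,u,v);q=c+r*(((O+AX*off)-c)@AX)/(r@AX)-O;return np.hypot(q@LY,q[2]),np.arctan2(q@LY,q[2])
E
python3 -c "
from h import *
polar()
d=ld('s0');print(studang(d,225.8,206.4))"
```

```text
t 3.0 axial -0.0001 r 0.1293 psi -0.687 tilt -0.698 tiltax -0.000 yax -0.001 F [ 0.  -0.1  0.6] w 1.0 g 0.0 j [ 0.8   0.61 -0.76  1.76 -0.36  0.95  0.22]
(np.float64(0.03881780386723585), np.float64(0.5477794224386414))
```

Request:
drive_tool --pt "0 0 0 0.09 0.67 -0.8 1" --pt "0 0 0 0.18 1.33 -1.59 1" --pt "0 0 0 0.18 1.33 -1.59 1" --pt "0 0 0 0.18 1.33 -1.59 0" --pt "0 0 0 0.18 1.33 -1.59 0" --force 25

```text
clock: 3.5
position: [0.5814, 0.0741, 0.1373]
ee_rot: [-1.951, -1.709, -0.711]
force: [0.8, -0.1, 0.3]
width: 0.87
gripper_force: 0.0
```

Request:
drive_tool --pt "0 0 0 0 0 0 0" --pt "0 0 0 0 0 0 0" --pt "0 0 0 0 0 0 0" --pt "0 0 0 0 0 0 0"

```text
clock: 3.9
position: [0.5805, 0.0735, 0.1357]
ee_rot: [-1.952, -1.705, -0.71]
force: [0.3, 0.5, 0.3]
width: 0.526
gripper_force: 0.0
```

```bash
python3 -c "
from h import *
polar()"
```

```text
t 3.9 axial 0.0002 r 0.0465 psi -0.695 tilt -0.698 tiltax -0.001 yax -0.002 F [0.3 0.5 0.3] w 0.526 g 0.0 j [ 0.71  0.68 -0.76  1.84 -0.36  0.76  0.22]
```

Request:
drive_tool --pt "0 0 0 0 0 0 0" --pt "0 0 0 0 0 0 0" --pt "0 0 0 0 0 0 0" --pt "0 0 0 0 0 0 0" --pt "0 0 0 0 0 0 0"

```text
clock: 4.4
position: [0.5805, 0.0738, 0.1355]
ee_rot: [-1.952, -1.705, -0.71]
force: [0.9, 1.1, -2.0]
width: 0.259
gripper_force: 25.0
```

Request:
drive_tool --pt "-1.59 0.21 0 0.02 0.13 0.09 0" --pt "-3.17 0.42 0 0.04 0.27 0.17 0" --pt "-4.76 0.63 0 0.06 0.42 0.22 0" --pt "-6.34 0.84 0 0.08 0.58 0.26 0" --pt "-7.93 1.06 0 0.1 0.73 0.27 0"

```text
clock: 4.9
position: [0.5847, 0.1002, 0.1478]
ee_rot: [2.365, 2.059, -0.005]
force: [-1.7, -1.8, -24.6]
width: 0.259
gripper_force: 25.0
```

```bash
python3 -c "
from h import *
polar()"
```

```text
t 4.9 axial 0.0008 r 0.0478 psi -0.057 tilt 0.007 tiltax -0.003 yax -0.006 F [ -1.7  -1.8 -24.6] w 0.259 g 25.0 j [-0.04  0.48 -0.31  1.73  0.18  0.96 -0.57]
```

Request:
drive_tool --pt "-1.59 0.21 0 0.02 0.16 -0.01 0" --pt "-3.17 0.42 0 0.04 0.31 -0.05 0" --pt "-4.76 0.63 0 0.06 0.46 -0.1 0" --pt "-6.34 0.84 0 0.08 0.6 -0.18 0" --pt "-7.93 1.06 0 0.1 0.73 -0.27 0"

```text
clock: 5.4
position: [0.5894, 0.1324, 0.1384]
ee_rot: [1.948, 1.699, -0.709]
force: [3.3, -9.5, -1.9]
width: 0.262
gripper_force: 25.0
```

Request:
drive_tool --pt "0 0 0 0 0 0 0" --pt "0 0 0 0 0 0 0"

```text
clock: 5.6
position: [0.59, 0.1355, 0.1345]
ee_rot: [1.949, 1.71, -0.702]
force: [7.2, 5.0, 0.2]
width: 0.261
gripper_force: 25.0
```

```bash
python3 -c "
from h import *
polar()
d=save('side','s2');e=save('wrist','w2')
show(np.hstack([cv2.resize(d['pixels'][140:290,150:350],(560,420)),e['pixels']]),'sw2',None,800/1120)"
```

```text
t 5.6 axial 0.0014 r 0.0478 psi 0.763 tilt 0.694 tiltax -0.004 yax 0.003 F [7.2 5.  0.2] w 0.261 g 25.0 j [-0.55  0.76 -0.1   1.47  0.55  1.48 -0.99]
```

View pics/sw2.png

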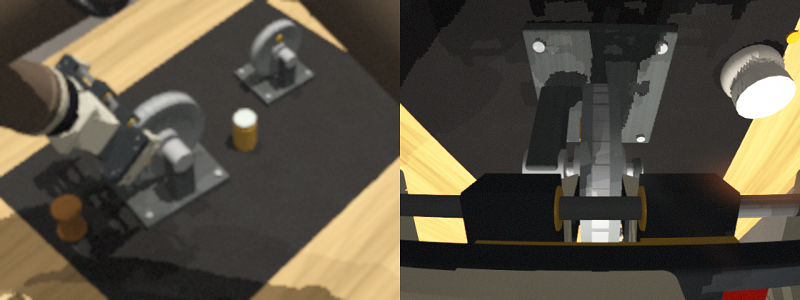

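```bash
cat >> h.py <<'E'
def stud(d,off=-.012):
    # rectify wheel face, find brass blob
    n=160;s=.001;img=d['pixels']
    g=(np.arange(n)-n/2)*s;X,Z=np.meshgrid(g,-g)
    rr=np.hypot(X,Z); mp=np.zeros((n,n,2),np.float32)
    A,c=cam(d);K=d['intrinsics']
    P=O+AX*off+X[...,None]*LY+Z[...,None]*np.array([0,0,1.]);q=(P-c)@A;q=q[...,:2]/q[...,2:];q=q*(1+float(d['k1'])*(q**2).sum(-1,keepdims=True))
    mp[...,0]=K[0,0]*q[...,0]+K[0,2];mp[...,1]=K[1,1]*q[...,1]+K[1,2]
    rec=cv2.remap(img,mp[...,0],mp[...,1],cv2.INTER_LINEAR)
    hsv=cv2.cvtColor(rec,cv2.COLOR_RGB2HSV)
    m=(hsv[...,0]>8)&(hsv[...,0]<32)&(hsv[...,1]>110)&(rr>.022)&(rr<.055)
    k=m.sum()
    if k<20: return rec,k,None,None
    x,z=X[m].mean(),Z[m].mean();return rec,k,np.hypot(x,z),np.arctan2(x,z)
E
python3 -c "
from h import *
for f in ('s0','s1','s2'):
    print(f,stud(ld(f))[1:])"
```

```text
s0 (np.int64(414), np.float64(0.04212237202567574), np.float64(0.532738766978008))
s1 (np.int64(358), np.float64(0.04117547019192428), np.float64(0.5401751807054479))
s2 (np.int64(3), None, None)
```

Request:
drive_tool --pt "0 0 0 0 0 0 1"

```text
clock: 5.8
position: [0.5887, 0.1333, 0.1354]
ee_rot: [1.952, 1.708, -0.706]
force: [-0.0, 0.7, -0.2]
width: 0.306
gripper_force: 0.0
```

```bash
python3 -c "
from h import *
for i in range(12):
    d=arm.get_image('side');print(round(arm.observe()['clock'],2),stud(d)[1:])
polar()"
```

```text
5.85 (np.int64(0), None, None)
5.9 (np.int64(0), None, None)
5.95 (np.int64(0), None, None)
6.0 (np.int64(0), None, None)
6.05 (np.int64(0), None, None)
6.1 (np.int64(0), None, None)
6.15 (np.int64(0), None, None)
6.2 (np.int64(0), None, None)
6.25 (np.int64(4), None, None)
6.3 (np.int64(158), np.float64(0.04484829821283887), np.float64(0.39182753819817295))
6.35 (np.int64(249), np.float64(0.0435295765554434), np.float64(0.32714802204019194))
6.4 (np.int64(343), np.float64(0.04286090342676876), np.float64(0.2826350269808565))
t 6.4 axial 0.0002 r 0.0461 psi 0.692 tilt 0.696 tiltax 0.001 yax -0.002 F [ 0.5 -1.   0.2] w 0.822 g 0.0 j [-0.55  0.75 -0.1   1.47  0.55  1.48 -0.99]
```

Request:
drive_tool --pt "0 0 0 0.1 0.7 0.8 1" --pt "0 0 0 0.18 1.34 1.61 1" --pt "0 0 0 0.4 1.5 2.3 1" --pt "0 0 0 0.4 1.5 2.5 1"

```text
clock: 6.8
position: [0.6056, 0.1942, 0.2381]
ee_rot: [1.953, 1.708, -0.701]
force: [0.5, -0.4, -0.3]
width: 1.001
gripper_force: 0.0
```

```bash
python3 -c "
from h import *
d=save('side','s3');r=stud(d);print(r[1:])
show(np.hstack([cv2.resize(d['pixels'][140:290,150:350],(560,420)),cv2.resize(r[0],(420,420))]),'ss3',None,800/980)
polar()"
```

```text
(np.int64(422), np.float64(0.04187264393921445), np.float64(0.3127666168516448))
t 6.85 axial 0.0090 r 0.1659 psi 0.588 tilt 0.694 tiltax -0.002 yax -0.002 F [1.2 0.3 0.6] w 0.999 g 0.0 j [-0.61  0.73 -0.1   1.24  0.52  1.72 -0.9 ]
```

View pics/ss3.png

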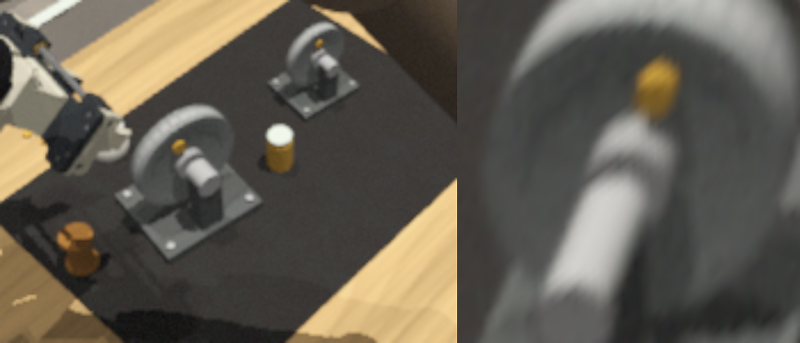

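The brass stud is clearly visible at panel (180,146); the wheel has rolled back with the stud from about 1.96 to 0.31 rad. Next I'll grip on the left side and turn to the right.

Request:
drive_tool --pt "-1.0 0.13 0 -0.15 -0.1 -0.9 1" --pt "-1.98 0.26 0 -0.24 -0.18 -1.62 1" --pt "-1.98 0.26 0 -0.32 -0.79 -2.13 0.8" --pt "-1.98 0.26 0 -0.4 -1.4 -2.65 0.7" --pt "-1.98 0.26 0 -0.4 -1.4 -2.65 0.6"

```text
clock: 7.35
position: [0.5862, 0.1304, 0.1264]
ee_rot: [1.831, 1.597, -0.863]
force: [0.4, 0.1, 0.3]
width: 0.79
gripper_force: 0.0
```

```bash
cat >> h.py <<'E'
def arc(p0,p1,n=5,r=.046):
    p0,p1=np.radians([p0,p1])
    for p in np.linspace(p0,p1,n+1)[1:]:
        s=r/.04*((np.sin(p)-np.sin(p0))*LY+(np.cos(p)-np.cos(p0))*np.array([0,0,1])); w=-np.degrees(p-p0)/5*AX
        print(list(np.round(np.r_[w,s,0],2)))
E
python3 -c "
from h import *
polar()
for a,b in ((50,15),(15,-20),(-20,-55)):print();arc(a,b)"
```

```text
t 7.35 axial -0.0016 r 0.0381 psi 0.803 tilt 0.878 tiltax 0.007 yax -0.006 F [0.4 0.1 0.3] w 0.79 g 0.0 j [-0.62  0.86 -0.06  1.41  0.6   1.6  -1.03]

[np.float64(1.39), np.float64(-0.18), np.float64(0.0), np.float64(-0.01), np.float64(-0.1), np.float64(0.1), np.float64(0.0)]
[np.float64(2.78), np.float64(-0.37), np.float64(0.0), np.float64(-0.03), np.float64(-0.2), np.float64(0.19), np.float64(0.0)]
[np.float64(4.16), np.float64(-0.55), np.float64(0.0), np.float64(-0.04), np.float64(-0.32), np.float64(0.27), np.float64(0.0)]
[np.float64(5.55), np.float64(-0.74), np.float64(0.0), np.float64(-0.06), np.float64(-0.45), np.float64(0.33), np.float64(0.0)]
[np.float64(6.94), np.float64(-0.92), np.float64(0.0), np.float64(-0.08), np.float64(-0.58), np.float64(0.37), np.float64(0.0)]

[np.float64(1.39), np.float64(-0.18), np.float64(0.0), np.float64(-0.02), np.float64(-0.14), np.float64(0.03), np.float64(0.0)]
[np.float64(2.78), np.float64(-0.37), np.float64(0.0), np.float64(-0.04), np.float64(-0.28), np.float64(0.04), np.float64(0.0)]
[np.float64(4.16), np.float64(-0.55), np.float64(0.0), 
[... 275 characters left out ...]
np.float64(-0.68), np.float64(-0.03), np.float64(0.0)]

[np.float64(1.39), np.float64(-0.18), np.float64(0.0), np.float64(-0.02), np.float64(-0.13), np.float64(-0.06), np.float64(0.0)]
[np.float64(2.78), np.float64(-0.37), np.float64(0.0), np.float64(-0.03), np.float64(-0.25), np.float64(-0.13), np.float64(0.0)]
[np.float64(4.16), np.float64(-0.55), np.float64(0.0), np.float64(-0.05), np.float64(-0.36), np.float64(-0.21), np.float64(0.0)]
[np.float64(5.55), np.float64(-0.74), np.float64(0.0), np.float64(-0.06), np.float64(-0.46), np.float64(-0.31), np.float64(0.0)]
[np.float64(6.94), np.float64(-0.92), np.float64(0.0), np.float64(-0.07), np.float64(-0.54), np.float64(-0.42), np.float64(0.0)]
```

Request:
drive_tool --pt "0 0 0 0 0 0 0.4" --pt "0 0 0 0 0 0 0.4" --pt "0 0 0 0 0 0 0.4"

```text
clock: 7.65
position: [0.5885, 0.1372, 0.1298]
ee_rot: [1.833, 1.603, -0.849]
force: [-0.1, 0.1, 0.0]
width: 0.52
gripper_force: 0.0
```

```bash
python3 -c "
from h import *
polar();print(stud(save('side','s4'))[1:])"
```

```text
t 7.65 axial -0.0002 r 0.0456 psi 0.857 tilt 0.869 tiltax -0.000 yax -0.001 F [-0.1  0.1  0. ] w 0.52 g 0.0 j [-0.62  0.85 -0.06  1.4   0.6   1.6  -1.02]
(np.int64(424), np.float64(0.04190255007550482), np.float64(0.3152717016154246))
```

Request:
drive_tool --pt "0 0 0 0 0 0 0" --pt "0 0 0 0 0 0 0" --pt "0 0 0 0 0 0 0" --pt "0 0 0 0 0 0 0" --pt "0 0 0 0 0 0 0" --force 25

```text
clock: 8.2
position: [0.59, 0.1362, 0.1299]
ee_rot: [1.833, 1.601, -0.847]
force: [7.9, -0.4, -0.2]
width: 0.261
gripper_force: 25.0
```

Request:
drive_tool --pt "1.39 -0.18 0 -0.01 -0.1 0.1 0" --pt "2.78 -0.37 0 -0.03 -0.2 0.19 0" --pt "4.16 -0.55 0 -0.04 -0.32 0.27 0" --pt "5.55 -0.74 0 -0.06 -0.45 0.33 0" --pt "6.94 -0.92 0 -0.08 -0.58 0.37 0"

```text
clock: 8.7
position: [0.5864, 0.1124, 0.1433]
ee_rot: [2.229, 1.946, -0.283]
force: [9.8, -3.7, -31.8]
width: 0.263
gripper_force: 25.0
```

Request:
drive_tool --pt "1.39 -0.18 0 -0.02 -0.14 0.03 0" --pt "2.78 -0.37 0 -0.04 -0.28 0.04 0" --pt "4.16 -0.55 0 -0.05 -0.41 0.03 0" --pt "5.55 -0.74 0 -0.07 -0.55 0.01 0" --pt "6.94 -0.92 0 -0.09 -0.68 -0.03 0"

```text
clock: 9.2
position: [0.5823, 0.0857, 0.1421]
ee_rot: [-2.171, -1.896, -0.391]
force: [10.4, 16.4, -34.1]
width: 0.261
gripper_force: 25.0
```

Request:
drive_tool --pt "1.39 -0.18 0 -0.02 -0.13 -0.06 0" --pt "2.78 -0.37 0 -0.03 -0.25 -0.13 0" --pt "4.16 -0.55 0 -0.05 -0.36 -0.21 0" --pt "5.55 -0.74 0 -0.06 -0.46 -0.31 0" --pt "6.94 -0.92 0 -0.07 -0.54 -0.42 0"

```text
clock: 9.7
position: [0.5792, 0.065, 0.1274]
ee_rot: [-1.762, -1.542, -0.927]
force: [9.3, 26.8, -19.1]
width: 0.261
gripper_force: 24.9
```

Request:
drive_tool --pt "0 0 0 0 0 0 0" --pt "0 0 0 0 0 0 0" --pt "0 0 0 0 0 0 0" --pt "0 0 0 0 0 0 0"

```text
clock: 10.1
position: [0.579, 0.0641, 0.1263]
ee_rot: [-1.768, -1.547, -0.92]
force: [2.5, 2.0, -6.7]
width: 0.259
gripper_force: 25.0
```

```bash
python3 -c "
from h import *
polar();print(stud(save('side','s5'))[1:])"
```

```text
t 10.1 axial 0.0000 r 0.0473 psi -0.980 tilt -0.960 tiltax 0.000 yax -0.000 F [ 2.5  2.  -6.7] w 0.259 g 25.0 j [ 0.88  0.88 -0.85  1.83 -0.48  0.8   0.45]
(np.int64(405), np.float64(0.03619434173208135), np.float64(-1.4926745415112763))
```

Request:
drive_tool --pt "0 0 0 0 0 0 1"

```text
clock: 10.25
position: [0.5786, 0.0647, 0.1272]
ee_rot: [-1.765, -1.547, -0.92]
force: [0.5, -0.0, -0.8]
width: 0.306
gripper_force: 0.0
```

```bash
python3 -c "
from h import *
def c(d):
    r=stud(d)
    if r[2] is None: return None
    return r[1],round(float(np.arctan2(r[2]*np.sin(r[3])-.002,r[2]*np.cos(r[3])-.0035)),3)
for i in range(14):
    d=save('side','s6');print(round(arm.observe()['clock'],2),c(d))
for f in ('s0','s4','s5'):print(f,c(ld(f)))
polar()"
```

```text
10.3 (np.int64(436), -1.487)
10.35 (np.int64(448), -1.405)
10.4 (np.int64(434), -1.291)
10.45 (np.int64(451), -1.159)
10.5 (np.int64(462), -1.018)
10.55 (np.int64(467), -0.874)
10.6 (np.int64(470), -0.745)
10.65 (np.int64(453), -0.652)
10.7 (np.int64(446), -0.592)
10.75 (np.int64(450), -0.59)
10.8 (np.int64(451), -0.586)
10.85 (np.int64(457), -0.591)
10.9 (np.int64(451), -0.591)
10.95 (np.int64(451), -0.591)
s0 (np.int64(414), 0.534)
s4 (np.int64(424), 0.294)
s5 (np.int64(405), -1.589)
t 10.95 axial -0.0004 r 0.0472 psi -0.980 tilt -0.962 tiltax 0.001 yax -0.000 F [-0.4  0.3 -0.3] w 0.906 g 0.0 j [ 0.88  0.88 -0.85  1.83 -0.48  0.8   0.45]
```

Fitting both runs gives the heavy side straight down when the stud is at about -0.06 rad (drag ratio 0.82). It now stands at -0.59, so I'll grip here and turn about 30° left.

Request:
drive_tool --pt "0 0 0 0 0 0 0" --pt "0 0 0 0 0 0 0" --pt "0 0 0 0 0 0 0" --pt "0 0 0 0 0 0 0" --pt "0 0 0 0 0 0 0" --force 30

```text
clock: 11.45
position: [0.5787, 0.0642, 0.1263]
ee_rot: [-1.766, -1.545, -0.92]
force: [0.6, 1.2, 0.3]
width: 0.572
gripper_force: 0.0
```

Request:
drive_tool --pt "0 0 0 0 0 0 0" --pt "0 0 0 0 0 0 0" --pt "0 0 0 0 0 0 0" --pt "0 0 0 0 0 0 0" --pt "0 0 0 0 0 0 0"

```text
clock: 11.95
position: [0.5791, 0.0642, 0.1263]
ee_rot: [-1.767, -1.545, -0.92]
force: [1.8, 2.4, -0.7]
width: 0.259
gripper_force: 30.0
```

Request:
drive_tool --pt "-1.2 0.16 0 0.01 0.07 0.1 0" --pt "-2.41 0.32 0 0.02 0.16 0.18 0" --pt "-3.61 0.48 0 0.03 0.25 0.26 0" --pt "-4.82 0.64 0 0.05 0.35 0.33 0" --pt "-6.02 0.8 0 0.06 0.46 0.39 0"

```text
clock: 12.45
position: [0.5815, 0.0801, 0.1423]
ee_rot: [-2.13, -1.857, -0.46]
force: [3.4, 2.8, -19.9]
width: 0.26
gripper_force: 30.0
```

Request:
drive_tool --pt "0 0 0 0 0 0 0" --pt "0 0 0 0 0 0 0" --pt "0 0 0 0 0 0 0" --pt "0 0 0 0 0 0 0" --pt "0 0 0 0 0 0 0"

```text
clock: 12.95
position: [0.5822, 0.0839, 0.1438]
ee_rot: [-2.12, -1.854, -0.47]
force: [-1.6, 1.7, 14.9]
width: 0.26
gripper_force: 30.0
```

```bash
python3 -c "
from h import *
polar();d=save('side','s7');r=stud(d);print(r[1:],np.arctan2(r[2]*np.sin(r[3])-.002,r[2]*np.cos(r[3])-.0035))
show(np.hstack([cv2.resize(d['pixels'][140:290,150:350],(560,420)),cv2.resize(r[0],(420,420))]),'ss7',None,800/980)"
```

```text
t 12.95 axial 0.0005 r 0.0478 psi -0.413 tilt -0.436 tiltax -0.001 yax -0.002 F [-1.6  1.7 14.9] w 0.26 g 30.0 j [ 0.43  0.53 -0.56  1.82 -0.22  0.79 -0.04]
(np.int64(437), np.float64(0.04059764927833089), np.float64(0.039974181441625484)) -0.010186404877547984
```

View pics/ss7.png

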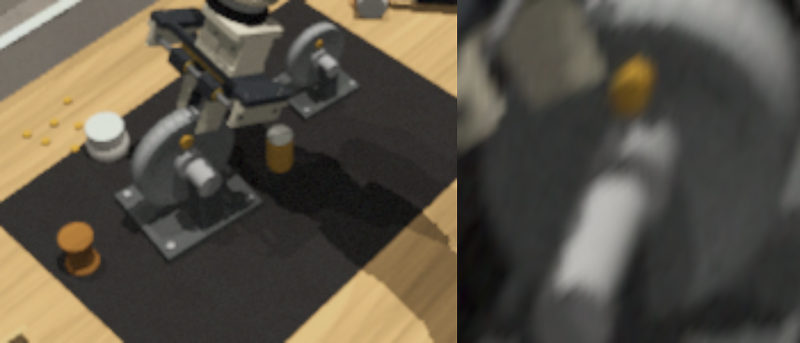

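The stud is at panel (186,142), about -0.01 rad. I'll make a small correction of 2.5° right, then settle.

Request:
drive_tool --pt "0.25 -0.03 0 0 -0.02 -0.01 0" --pt "0.5 -0.07 0 -0.01 -0.05 -0.02 0" --pt "0.5 -0.07 0 -0.01 -0.05 -0.02 0" --pt "0.5 -0.07 0 -0.01 -0.05 -0.02 0" --pt "0.5 -0.07 0 -0.01 -0.05 -0.02 0" --force 30

```text
clock: 13.5
position: [0.5816, 0.0806, 0.1421]
ee_rot: [-2.095, -1.83, -0.512]
force: [-0.0, -0.3, 8.2]
width: 0.26
gripper_force: 30.0
```

Request:
drive_tool --pt "0 0 0 0 0 0 0" --pt "0 0 0 0 0 0 0" --pt "0 0 0 0 0 0 0" --pt "0 0 0 0 0 0 0" --pt "0 0 0 0 0 0 0"

```text
clock: 14.0
position: [0.5816, 0.0806, 0.142]
ee_rot: [-2.095, -1.83, -0.511]
force: [0.8, -0.7, 8.2]
width: 0.261
gripper_force: 30.0
```

```bash
python3 -c "
from h import *
polar();r=stud(save('side','s8'));a=np.arctan2(r[2]*np.sin(r[3])-.002,r[2]*np.cos(r[3])-.0035);print(r[1:],a)
g=arm.observe()['gripper_force']
if abs(a+.058)<.08 and g>20: print(arm.sign_off())"
```

```text
t 14.0 axial 0.0004 r 0.0477 psi -0.492 tilt -0.479 tiltax -0.001 yax -0.003 F [ 0.8 -0.7  8.2] w 0.261 g 30.0 j [ 0.48  0.55 -0.59  1.83 -0.26  0.78  0.02]
(np.int64(465), np.float64(0.04044366788148317), np.float64(-0.03467617182393378)) -0.09189134576548337
the job is handed in; nothing more can be done
None
```

I spun the wheel both ways and handed the job in at 14.0 s with its heavy side an estimated 2° from straight down, held still by the rim at 30 N; the verdict was not shown.

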